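# Clamp a lidded candle and uncover it for rework

## Robot

A 6-joint arm with a two-finger parallel gripper is mounted at the origin on the work surface. World frame = base frame: x ahead of the robot, y to its left, z up, the work surface at z = 0. Lengths are in m, angles in rad, forces in N, time in s.
With the tool pointing down it reaches from about 0.25 to 0.775 m from the base axis. Payload 4 kg.
Tool frame: the origin (TCP) lies at the very end of the fingers, on their centre line; the grasp point (between the pads) lies 19 mm behind it; y points along the fingers, x is the direction in which the jaws open and shut, and the axes are right-handed (so a half turn about y gives the same grasp; the last joint's range is limited). The gripper opens to 94 mm and grips with 3 to 60 N. Pads are 16 mm wide; open, the fingers measure 119 mm over their backs; the gripper's body (75 mm by 177 mm) begins 78 mm behind the grasp point.
Start: joints at [-1.219, 0.087, 1.371, -0, 1.684, -0.103], TCP at [0.242, -0.494, 0.206] pointing down, gripper open.
Joint ranges: [-3.1, 3.1], [-0.76, 2.03], [0.27, 2.55], [-1.08, 4.22], [0.17, 2.65], [-2.57, 2.57]. Speed limits (rad/s): [2.79, 2.79, 3.14, 3.14, 3.14, 3.14].

## Interface

Orientations are given as [roll, pitch, yaw] about the fixed x, y, z axes, in that order (R = Rz(yaw) Ry(pitch) Rx(roll)).
In Python, from bench import robot gives the robot as it stands.
- The arm moves only by the shell command python3 -m handwheel 'ROWS' [OPENING]. ROWS is JSON, a list of rows, each an object with "delta_pos": the shift along the tool's x, y, z in mm, a list of three; "yaw": the turn about the tool's y in rad. A call has 1 to 12 rows; each row is the pose to reach, as a shift and turn from the pose commanded when the call began, along the tool's axes at that moment; what a row does not reach only later rows make up. A row lasts 1/10 s, in which the tool goes at most 50 mm and 8.59 degrees, less where a joint would pass 70% of its speed; a pose out of reach is approached as far as the arm can. A call with a gripper value outside its range is refused whole. OPENING is the closure in counts, from 0 (fully open) to 255 (shut), set as the call begins (- or left out, the last holds). The fingers move at their own pace and stop on an object; the grip force is fixed at half the most. Time passes only in rows, so rows that repeat a pose let the fingers close. It gives the time, the measured TCP pose, the force and the opening at its end, in the units of the state.
- robot.get_obs(): the state, without advancing time (a new reading comes with each control period).
- robot.snapshot(name): name is "scene" or "top"; returns a dict with "image" (480x640x3 uint8, red, green, blue), "fx", "fy", "cx", "cy" (pixels), "rvec" (rotation vector, rad) and "tvec" (3), from world to camera coordinates, as OpenCV has them. Camera axes: x right, y down, z forward; pixel columns grow to the right and rows downward; lengths in m; the calibration is good to about 2 mm. A picture is of the moment at which its call begins. There is no depth.
- robot.close_job(): hands the job in, once; it reports no verdict.
The state is a dict: "time": time; "joint_positions": joint angles; "qvel": joint speeds; "joint_torque": joint torques, N m; "tool_pos": TCP position; "ee_rot": TCP orientation; "wrist_force": force on the tool from outside, world axes, zero at the start; "wrist_torque": the same for the moment, N m; "width": finger opening in m.
Only numpy, scipy, OpenCV 4.12 (cv2) and the standard library are available. Lean on these libraries where they do the work, as an engineer would, in place of code of your own. Each camera call takes 0.05 s, during which the arm holds its last target.

## Task

The candle jar standing in the V-block fixture is due for rework with the heat gun. First clamp it: flip the fixture's red toggle handle over, away from the jar and down, past its hard point until it snaps fully closed and the rubber tip holds the jar home in the V; only then lift the loose gold lid off the jar and set it down, top side up, flat in the black tray. Do not drop the lid, leave the clamp shut with the jar upright in the V, and leave the other candles, the stack of lids and the heat gun alone.

Things in the scene. Friction and masses are not known exactly. Their poses are not given: they have to be found in the camera images.
- fixture: fixed jar-clamping fixture. Origin on the bench under a seated jar's axis; +x = the way the clamp pushes, z up. Aluminium plate x -205 to +62, y +-55 mm, top 12 mm up. On the +x side of the seat a white nylon V-block open to -x (faces at 45 degrees, top 60 mm up, 45 mm to each side). Toggle clamp at x -191 to -66: steel bracket 26 mm wide, top 70 mm up; plunger along x, 52 mm up
- jar_seat (a point): point on top of the base plate (12 mm above the bench) where the centre of the jar's underside stands when the jar is fully home in the V; axes as the fixture's
- clamp_pivot (a point): hinge axis of the toggle handle, along the fixture's y: at x = -169, y = 0, 52 mm above the bench in the fixture's frame; axes as the fixture's. The handle swings in the fixture's vertical plane y = 0
- toggle (a joint): handle angle, rad. It points 80 degrees + angle from the fixture's +x, up and over to -x: 0 open (upright, 10 degrees towards the jar), 1.65 closed stop (lying back, 5 degrees above level). Starts at 0 to 0.4 and stays put; from about 0.9 a spring resists, most near 1.15 (8 N at 85 mm); past dead centre at 1.45 it snaps to the stop and holds; let go before that, it springs back to about 0.85
- handle_grip (a point): on the axis of the red handle, 85 mm from the pivot. Steel bar 8 mm wide, 14 mm deep for 47 mm, then a round red grip of 18 mm diameter to its end 110 mm from the pivot. Closed, its upper side there is about 70 mm above the bench; the space behind and below is free. Its axes are the fixture's at angle 0 and turn with the handle about the fixture's -y
- clamp_tip: black rubber tip, 19 mm diameter, on a sprung spindle at the plunger's end, 52 mm above the bench. Handle open: about 20 mm clear of the place of a seated jar; closed: presses on the jar's side with about 65 N. Origin: at the back of the rubber, on the plunger's axis; axes as the fixture's
- jar: amber glass candle jar with hard cream wax, loose, about 320 g. Origin: centre of its underside; z up. 60 mm diameter to a height of 58 mm, then a neck of 56 mm diameter to the rim at 80 mm. Stands on the base plate, at the start 3 to 8 mm short of home in the V; the clamp pushes it home
- jar_mouth (a point): centre of the jar's rim, 80 mm above its underside
- lid: loose gold metal slip lid, about 30 g. Origin: centre of its lower edge; z towards its flat top. 64 mm outer diameter, 18 mm tall overall, 2 mm thick, 60 mm inside: it drops over the neck with 2 mm play all round. On the jar its lower edge is 64 mm and its top 82 mm above the jar's underside (94 mm above the bench)
- tray: fixed shallow black plastic tray 190 (x) x 150 (y) mm, 14 mm tall rim, 3 mm walls and floor, empty. Origin: centre of its underside, on the bench; x, y along its sides
- candle1: bystander: finished candle in the same amber jar with a gold lid, 82 mm tall, 64 mm diameter, upright on the bench, on the far side of the fixture or of the tray. Origin: centre of its underside
- candle2: bystander: another finished candle, the same as candle1
- lid_stack: bystander: stack of three gold lids, 64 mm diameter, 56 mm tall, on the far side of the fixture or of the tray. Origin: centre of its underside
- heat_gun: bystander: yellow cordless heat gun lying on its side, about 230 x 215 mm, 72 mm tall, well to the left. Origin: under the middle of its barrel, nozzle to its +x

How it is judged:
On the way, in this order (a step that is already met when the one before it is completed fails the run):
1. the toggle is snapped closed and its tip holds the jar home in the V, the lid still on (value of joint toggle above 1.58 rad and contact force between clamp_tip and jar above 20 N and horizontal distance between jar and jar_seat below 0.005 m and distance between lid and jar_mouth below 0.025 m), for 0.3 s.
2. the lid is lifted clear of the clamped jar (z of lid in the frame of jar_mouth above 0.01 m and value of joint toggle above 1.58 rad and contact force between clamp_tip and jar above 20 N), for 0.1 s.
At the end, for the whole second after the job is handed in: the toggle handle is at its closed stop (joint above 1.58 rad) with the rubber tip pressing the jar with more than 20 N; the jar stands upright (within 0.06 rad) within 6 mm of its seat in the V; the lid lies at rest, flat and top side up (within 0.06 rad), on the tray's floor (value of joint toggle above 1.58 rad and contact force between clamp_tip and jar above 20 N and distance between jar and jar_seat below 0.006 m and angle between each of jar, lid's own z axis and vertical below 0.06 rad and x of lid in the frame of tray between -0.07 and 0.07 m and y of lid in the frame of tray between -0.05 and 0.05 m and z of lid in the frame of tray below 0.007 m and linear speed of lid below 0.02 m/s); the robot touches nothing.
It fails at once if the lid is let fall or thrown (touched by nothing, more than 25 mm above the tray's floor) (contact force between lid and anything else below 0.02 N and z of lid in the frame of tray above 0.028 m and distance between lid and jar_mouth above 0.03 m).
It fails at once if the jar is tipped or lifted (angle between jar's own z axis and vertical above 0.2 rad or z of jar in the frame of jar_seat above 0.015 m).
It fails at once if a candle, the lid stack or the heat gun is pushed more than 20 mm (distance of any of candle1, candle2, lid_stack, heat_gun from where it was at the start of the episode above 0.02 m).
It also fails if it takes over 54 s, if anything falls off the work surface, if the arm or the gripper's body presses on something with over 40 N, if the wrist force passes 120 N, or if a joint passes its speed limit or range.

## Working session

There is one attempt and no reset: what is moved stays moved. The work goes in short steps, Python scripts to look and compute and a shell command to move; the robot and the scene stay as the last step left them, time stands still between calls to the robot, and variables do not carry over. Pictures are saved under pics/ and viewed, and the job is handed in when it is done.

```bash
mkdir -p pics; ls; python3 - <<'E'
from bench import robot
import cv2,pickle
o=robot.get_obs();print({k:o[k] for k in('time','tool_pos','ee_rot','wrist_force','width')})
for n in('scene','top'):
    s=robot.snapshot(n);cv2.imwrite(f'pics/{n}0.png',s['image'][:,:,::-1]);pickle.dump(s,open(f'{n}0.pkl','wb'));print(n,s['fx'],s['fy'],s['cx'],s['cy'],s['rvec'],s['tvec'])
E
```

```text
pics
{'time': 0.0, 'tool_pos': array([ 0.24139534, -0.49357719,  0.20432173]), 'ee_rot': array([-1.57058411,  0.00219027, -1.11599634]), 'wrist_force': array([-1.00046147,  0.29065992,  0.72369883]), 'width': 0.09429062085384912}
scene 528.9464847397032 528.9464847397032 320.59883987859735 251.07176551088983 [ 1.80626953  1.48186578 -0.76032846] [-0.16279256 -0.24177146  1.72666711]
top 601.3993137012212 601.3993137012212 316.6384225028882 230.73716184659503 [ 2.12674102 -2.09610935  0.19093401] [0.08611894 0.5782242  1.59541323]
```

View pics/scene0.png

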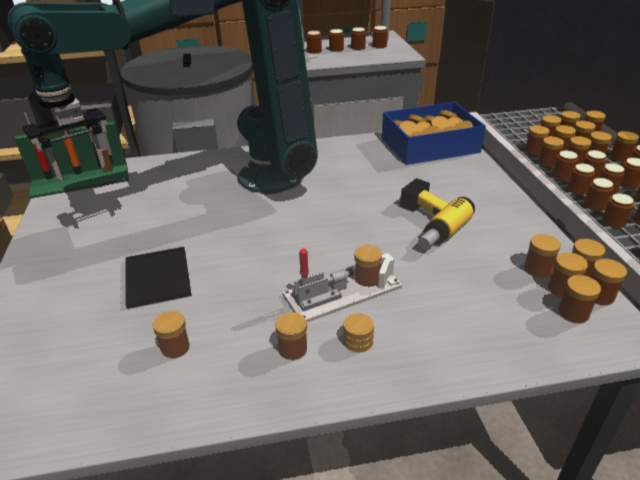

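View pics/top0.png

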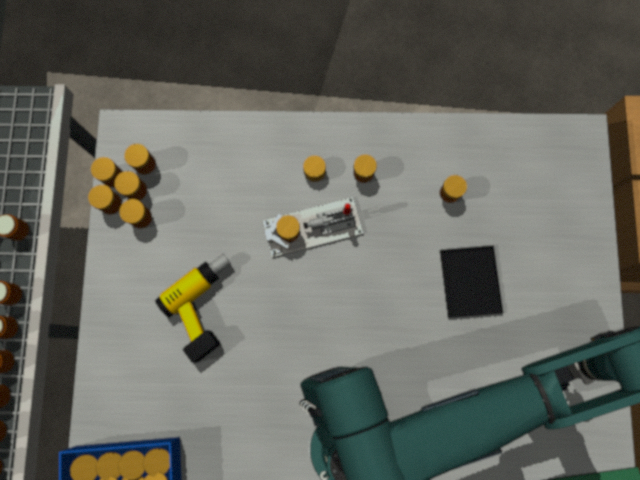

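The scene camera shows the fixture in the middle at about (340,290), with the red handle upright at (304,262) and the lid at (368,253). The top view shows the plate at (313,228), the lid at (288,227), the tray at (471,282) and the stack and candles beyond. Next I'll zoom in and measure.

```bash
cat > h.py <<'E'
import numpy as np,cv2,pickle
def cam(s):
    R,_=cv2.Rodrigues(np.array(s['rvec'],float));t=np.array(s['tvec'],float).ravel()
    K=np.array([[s['fx'],0,s['cx']],[0,s['fy'],s['cy']],[0,0,1]]);return K,R,t
def ray(s,p):
    K,R,t=cam(s);d=R.T@np.linalg.solve(K,[p[0],p[1],1]);return -R.T@t,d/np.linalg.norm(d)
def onz(s,p,z):
    c,d=ray(s,p);return c+d*(z-c[2])/d[2]
def proj(s,X):
    return cv2.projectPoints(np.array(X,float).reshape(-1,3),np.array(s['rvec'],float),np.array(s['tvec'],float),cam(s)[0],None)[0].reshape(-1,2)
def tri(s1,p1,s2,p2):
    c1,d1=ray(s1,p1);c2,d2=ray(s2,p2)
    a=np.linalg.lstsq(np.c_[d1,-d2],c2-c1,rcond=None)[0]
    A=c1+a[0]*d1;B=c2+a[1]*d2;return (A+B)/2,np.linalg.norm(A-B)
def blobs(im,lo,hi,amin=20):
    m=cv2.inRange(cv2.cvtColor(im,cv2.COLOR_RGB2HSV),np.array(lo),np.array(hi))
    n,l,st,ce=cv2.connectedComponentsWithStats(m)
    return m,[(st[i],ce[i]) for i in range(1,n) if st[i][4]>=amin],l
E
python3 - <<'E'
from h import *
for n,(x0,y0,x1,y1) in(('top',(250,185,380,270)),('scene',(270,235,420,325))):
    s=pickle.load(open(n+'0.pkl','rb'));im=s['image']
    c=im[y0:y1,x0:x1];cv2.imwrite(f'pics/{n}0z.png',cv2.resize(c,None,fx=5 if n=='scene' else 6,fy=5 if n=='scene' else 6,interpolation=cv2.INTER_CUBIC)[:,:,::-1])
    m,b,_=blobs(im,(8,120,90),(25,255,255));print(n,'gold',[(list(map(int,q)),c.round(1)) for q,c in b if 200<q[0]<480 and q[1]<360])
    m,b,_=blobs(im,(0,150,90),(5,255,255),10);print(n,'red',[(list(map(int,q)),c.round(1)) for q,c in b])
    m,b,_=blobs(im,(0,0,0),(180,255,45),500);print(n,'blk',[(list(map(int,q)),c.round(1)) for q,c in b])
E
```

```text
top gold [([354, 155, 22, 22, 395], array([364.6, 165.6])), ([304, 156, 21, 21, 378], array([314. , 166.3])), ([443, 175, 24, 23, 410], array([454.7, 186.1])), ([276, 216, 23, 23, 417], array([287.4, 226.9]))]
top red [([345, 204, 5, 5, 21], array([347.1, 206.3]))]
top blk [([14, 0, 154, 72, 3463], array([82. , 26.3])), ([0, 48, 47, 37, 968], array([21.8, 68.9])), ([441, 247, 61, 70, 3537], array([471. , 281.7])), ([0, 286, 25, 54, 660], array([ 14.4, 314. ])), ([185, 331, 35, 32, 629], array([202. , 346.5])), ([571, 349, 69, 65, 1355], array([602.6, 378.7])), ([302, 368, 86, 112, 1475], array([328.5, 417.6]))]
scene gold [([376, 0, 5, 9, 41], array([378. ,   3.8])), ([391, 0, 43, 8, 259], array([409.4,   2.7])), ([219, 2, 25, 17, 305], array([231.7,  11.8])), ([432, 5, 13, 58, 247], array([437.2,  31.6])), ([390, 7, 45, 55, 1004], array([412.4,  24.5])), ([375, 10, 6, 16, 59], array([377.7,  17.3])), ([220, 20, 30, 34, 690], array([234.8,  34.9])), ([207, 27, 6, 18, 62], array([209.2,  35.8])), ([213, 27, 4, 18, 36], array([214.3,  36.1])), ([437, 38, 4, 14, 22], array([438.9,  44.6])), ([419, 67, 18, 38, 374], array([427.5,  86.1])), ([254, 82, 5, 23, 46], array([255.4,  94.7])), ([395, 111, 78, 25, 1001], array([432.8, 123.6])), ([418, 191, 56, 47, 731], array([446.8, 212.2])), ([355, 246, 27, 30, 496], array([369.1, 257. ])), ([276, 312, 30, 37, 732], array([291.8, 327.1])), ([344, 314, 30, 38, 891], array([359. , 331.5]))]
scene red [([35, 148, 14, 23, 137], array([ 42. , 159.9])), ([300, 249, 8, 26, 135], array([303.9, 261.4]))]
scene blk [([0, 0, 316, 194, 21270], array([147.1,  77.3])), ([435, 0, 205, 135, 22228], array([543.1,  56.4])), ([0, 159, 31, 25, 545], array([ 14.6, 171.2])), ([127, 248, 63, 60, 2948], array([156.4, 277.2])), ([558, 378, 82, 102, 3721], array([598.7, 428.6]))]
```

View pics/top0z.png

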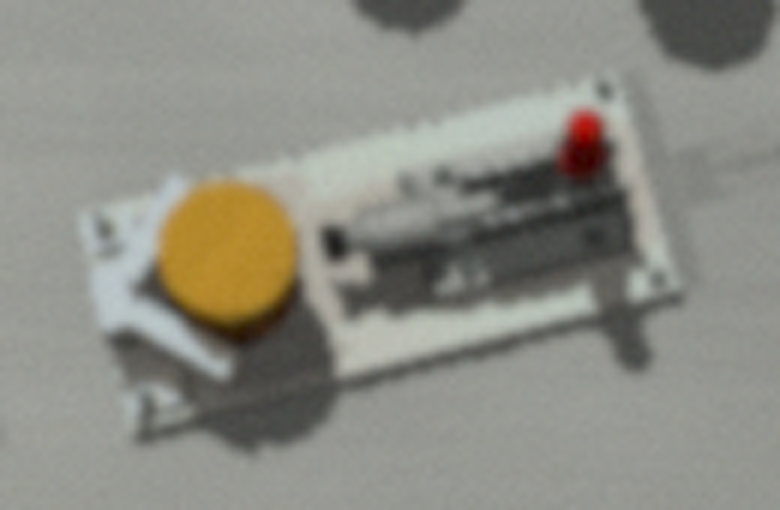

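View pics/scene0z.png

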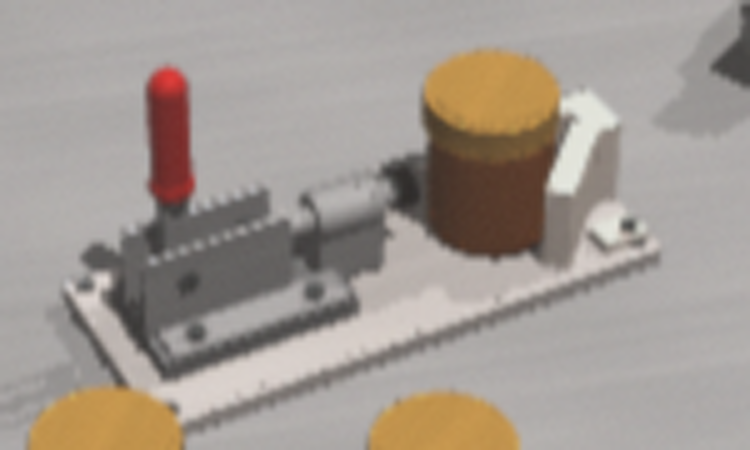

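```bash
cat > m.py <<'E'
from h import *
T=pickle.load(open('top0.pkl','rb'));S=pickle.load(open('scene0.pkl','rb'))
z=lambda p,k,o:[(p[0]+.5)/k-.5+o[0],(p[1]+.5)/k-.5+o[1]]
cor=[(80,215),(620,82),(683,297),(142,437)]
W=[onz(T,z(p,6,(250,185)),.012) for p in cor]
print(np.round(W,4), [np.linalg.norm(W[i]-W[(i+1)%4]).round(4) for i in range(4)])
W=np.array(W)[:,:2]
# fixture coords: TL:+x end
F=np.array([[.062,-.055],[-.205,-.055],[-.205,.055],[.062,.055]])
# image is seen from above: determine handedness by residual
for sg in(1,-1):
    G=F*[1,sg];a=G-G.mean(0);b=W-W.mean(0)
    th=np.arctan2((a[:,0]*b[:,1]-a[:,1]*b[:,0]).sum(),(a*b).sum())
    R=np.array([[np.cos(th),-np.sin(th)],[np.sin(th),np.cos(th)]]);t=W.mean(0)-R@G.mean(0)
    print(sg,th,t,np.linalg.norm(W-(G@R.T+t),axis=1).round(4))
# scene corners
Sc=[(65,285),(658,247),(185,432)]
for p in Sc: print('scene corner',onz(S,z(p,5,(270,235)),.012).round(4))
print('lid top', onz(T,z((229,254),6,(250,185)),.094), onz(S,z((492,92),5,(270,235)),.094))
print('handle end tri',tri(T,z((587,124),6,(250,185)),S,z((167,84),5,(270,235))))
for p in((441,247),(502,317)):pass
m=cv2.inRange(cv2.cvtColor(T['image'],cv2.COLOR_RGB2HSV),(0,0,0),(180,255,60));
m[:, :430]=0;m[:,515:]=0;m[:235]=0;m[330:]=0
c=max(cv2.findContours(m,0,2)[0],key=cv2.contourArea);r=cv2.minAreaRect(c);B=cv2.boxPoints(r);print('tray px',r)
print([onz(T,p,.014).round(4) for p in B], 'ctr',onz(T,r[0],.014))
for n,c,h in(('stack?',(314,166.3),.056),('c1',(364.6,165.6),.082),('c2',(454.7,186.1),.082)): print(n,onz(T,c,h).round(3))
E
python3 m.py
```

```text
[[ 0.6138  0.2483  0.012 ]
 [ 0.6818 -0.0067  0.012 ]
 [ 0.578  -0.0367  0.012 ]
 [ 0.5081  0.2157  0.012 ]] [np.float64(0.2639), np.float64(0.108), np.float64(0.262), np.float64(0.1106)]
1 1.8398355940493185 [0.57641975 0.17404947] [0.0009 0.0031 0.0015 0.0037]
-1 1.8310881037198343 [0.57702342 0.17421308] [0.1096 0.1097 0.1083 0.111 ]
scene corner [ 0.5806 -0.0351  0.012 ]
scene corner [0.6131 0.248  0.012 ]
scene corner [0.6897 0.0047 0.012 ]
lid top [0.57913072 0.17179376 0.094     ] [0.58064925 0.17159575 0.094     ]
handle end tri (array([0.62553093, 0.0135123 , 0.15775581]), np.float64(0.0007248381954090194))
tray px ((471.09552001953125, 281.6834716796875), (69.94522857666016, 54.25657653808594), 83.04703521728516)
[array([ 0.5344, -0.2503,  0.014 ]), array([ 0.5551, -0.4011,  0.014 ]), array([ 0.3625, -0.4162,  0.014 ]), array([ 0.3424, -0.2688,  0.014 ])] ctr [ 0.4475098  -0.33416817  0.014     ]
stack? [0.762 0.105 0.056]
c1 [ 0.757 -0.036  0.082]
c2 [ 0.702 -0.282  0.082]
```

The fixture sits at about (0.579, 0.175) with +x at about 1.845 rad, the handle is at about 0.16 rad and the tray centre is (0.4475, −0.334). I'll push the handle with closed fingers, with the jaw axis along fixture y. First step is a helper to turn world targets into tool deltas.

```bash
cat > d.py <<'E'
# usage: d.py yaw_cmd  dx dy dz(world mm)  -> tool deltas (mm)
import sys,numpy as np
from scipy.spatial.transform import Rotation as R
y,*d=map(float,sys.argv[1:]);r=R.from_euler('xyz',[-np.pi/2,0,y])
print(r.inv().apply(d).round(1))
E
python3 d.py -1.116 372 544 0; python3 - <<'E'
from bench import robot
import numpy as np
th=1.845;O=np.array([.579,.175]);u=np.array([np.cos(th),np.sin(th)])
for x in(-130,-152,-160,-200,-254):print(x,(O+u*x/1000).round(4))
o=robot.get_obs();print(o['time'],o['tool_pos'],o['ee_rot'])
E
```

```text
[-325.3    0.   573.2]
-130 [0.6142 0.0499]
-152 [0.6202 0.0287]
-160 [0.6223 0.021 ]
-200 [ 0.6332 -0.0175]
-254 [ 0.6478 -0.0695]
0.1 [ 0.24142993 -0.49362334  0.20440592] [-1.57059664  0.00201707 -1.11598677]
```

```bash
python3 -m handwheel '[{"delta_pos":[-8,0,14],"yaw":-0.03},{"delta_pos":[-24,0,43],"yaw":-0.1},{"delta_pos":[-45,0,80],"yaw":-0.2},{"delta_pos":[-67,0,118],"yaw":-0.3},{"delta_pos":[-89,0,157],"yaw":-0.4},{"delta_pos":[-111,0,196],"yaw":-0.5},{"delta_pos":[-133,0,235],"yaw":-0.6},{"delta_pos":[-150,0,265],"yaw":-0.68},{"delta_pos":[-163,0,287],"yaw":-0.75},{"delta_pos":[-163,0,287],"yaw":-0.75}]' 255
python3 d.py -0.366 187 272 0
```

```text
time: 1.1
tool_pos: [0.429, -0.218, 0.2054]
ee_rot: [-1.569, 0.0, -0.359]
wrist_force: [0.1, -0.4, -0.3]
width: 0.0175
[ 77.3   0.  320.9]
```

```bash
python3 -m handwheel '[{"delta_pos":[4,0,15],"yaw":-0.03},{"delta_pos":[11,0,45],"yaw":-0.1},{"delta_pos":[20,0,85],"yaw":-0.2},{"delta_pos":[30,0,125],"yaw":-0.3},{"delta_pos":[40,0,165],"yaw":-0.4},{"delta_pos":[50,0,205],"yaw":-0.5},{"delta_pos":[60,0,245],"yaw":-0.6},{"delta_pos":[69,0,285],"yaw":-0.64},{"delta_pos":[77,0,320],"yaw":-0.64},{"delta_pos":[77,0,320],"yaw":-0.64},{"delta_pos":[77,0,320],"yaw":-0.64},{"delta_pos":[77,0,320],"yaw":-0.64}]'
python3 - <<'E'
from bench import robot
import cv2
o=robot.get_obs();print(o['tool_pos'],o['ee_rot'],o['wrist_force'],o['width'])
s=robot.snapshot('scene');cv2.imwrite('pics/s1.png',cv2.resize(s['image'][130:350,220:470],None,fx=3,fy=2.7)[:,:,::-1])
E
```

```text
time: 2.3
tool_pos: [0.6136, 0.0484, 0.2055]
ee_rot: [-1.571, 0.001, 0.273]
wrist_force: [-1.1, -0.4, 0.6]
width: 0.0005
[0.61363737 0.04843685 0.2054501 ] [-1.57133325e+00  7.32477759e-04  2.72600082e-01] [-1.13118902 -0.44794049  0.60427044] 0.0005146643614910804
```

View pics/s1.png

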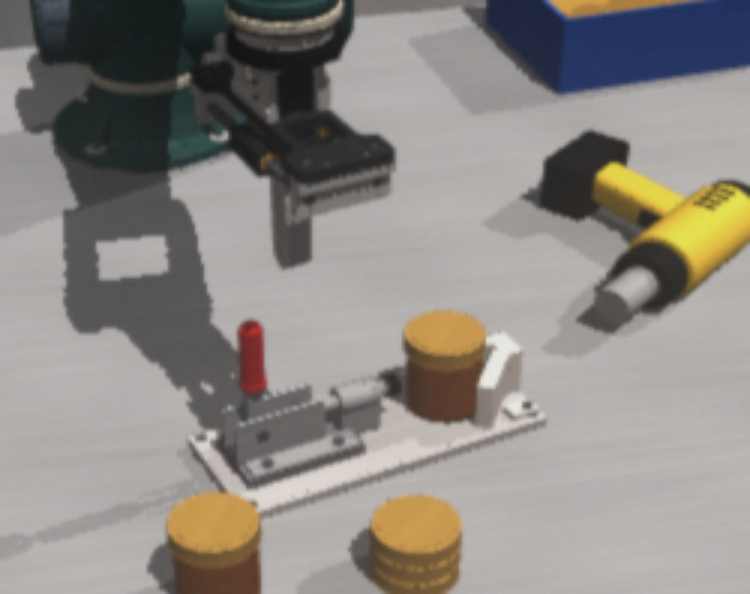

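The closed fingers hang in front of the handle on the jar side (handle at (250,355), fingers at (292,250)). Descending, then starting the push.

```bash
python3 -m handwheel '[{"delta_pos":[0,15,0],"yaw":0},{"delta_pos":[0,38,0],"yaw":0},{"delta_pos":[0,58,0],"yaw":0},{"delta_pos":[0,72,0],"yaw":0},{"delta_pos":[0,73,-5],"yaw":0},{"delta_pos":[0,73,-14],"yaw":0},{"delta_pos":[0,73,-21],"yaw":0},{"delta_pos":[0,73,-28],"yaw":0},{"delta_pos":[0,73,-35],"yaw":0},{"delta_pos":[0,74,-42],"yaw":0},{"delta_pos":[0,75,-49],"yaw":0},{"delta_pos":[0,75,-49],"yaw":0}]'
python3 - <<'E'
from bench import robot
import cv2
s=robot.snapshot('scene');cv2.imwrite('pics/s2.png',cv2.resize(s['image'][130:350,220:470],None,fx=3,fy=2.7)[:,:,::-1])
E
```

```text
time: 3.55
tool_pos: [0.6279, 0.0012, 0.1303]
ee_rot: [-1.572, -0.0, 0.273]
wrist_force: [0.8, 0.3, 0.2]
width: 0.0006
```

View pics/s2.png

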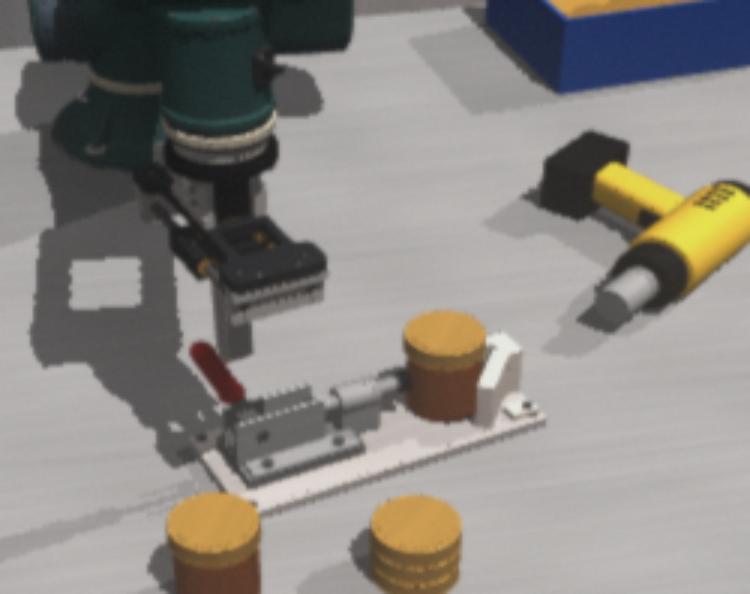

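The fingers' push has tipped the handle back at (215,370), to roughly 120°. I'll follow the arc over and past dead centre.

```bash
python3 -m handwheel '[{"delta_pos":[0,4,-13],"yaw":0},{"delta_pos":[0,8,-19],"yaw":0},{"delta_pos":[0,12,-25],"yaw":0},{"delta_pos":[0,16,-31],"yaw":0},{"delta_pos":[0,20,-36],"yaw":0},{"delta_pos":[0,26,-41],"yaw":0},{"delta_pos":[0,31,-46],"yaw":0},{"delta_pos":[0,37,-50],"yaw":0},{"delta_pos":[0,43,-53],"yaw":0},{"delta_pos":[0,49,-55],"yaw":0},{"delta_pos":[0,55,-58],"yaw":0},{"delta_pos":[0,58,-59],"yaw":0}]'
python3 -m handwheel '[{"delta_pos":[0,0,0],"yaw":0},{"delta_pos":[0,0,0],"yaw":0}]'
python3 - <<'E'
from bench import robot
import cv2
s=robot.snapshot('scene');cv2.imwrite('pics/s3.png',cv2.resize(s['image'][130:350,220:470],None,fx=3,fy=2.7)[:,:,::-1])
E
```

```text
time: 4.8
tool_pos: [0.6428, -0.0552, 0.0706]
ee_rot: [-1.571, 0.002, 0.273]
wrist_force: [-0.7, 0.5, -1.2]
width: 0.0005
time: 5.0
tool_pos: [0.6435, -0.0546, 0.0723]
ee_rot: [-1.571, 0.0, 0.274]
wrist_force: [0.8, 0.5, 0.1]
width: 0.0006
```

View pics/s3.png

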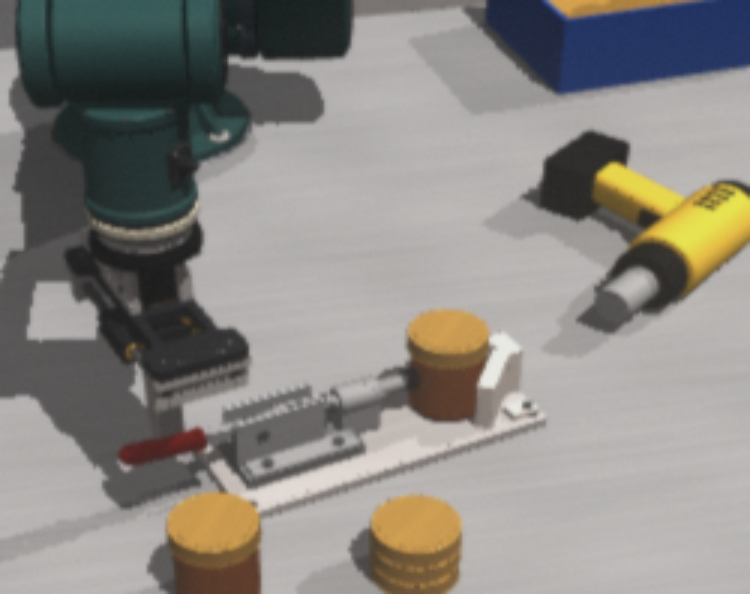

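The handle at (162,447) now lies back almost level, and the jar has shifted right against the V. I'll lift away, open the fingers and re-measure.

```bash
python3 -m handwheel '[{"delta_pos":[0,-10,0],"yaw":0},{"delta_pos":[0,-30,0],"yaw":0},{"delta_pos":[0,-55,0],"yaw":0},{"delta_pos":[0,-80,0],"yaw":0},{"delta_pos":[0,-98,0],"yaw":0},{"delta_pos":[0,-108,0],"yaw":0},{"delta_pos":[0,-108,0],"yaw":0}]'
python3 -m handwheel '[{"delta_pos":[0,0,0],"yaw":0},{"delta_pos":[0,0,0],"yaw":0}]' 0
python3 - <<'E'
from bench import robot
from h import *
S=robot.snapshot('scene');T=robot.snapshot('top')
pickle.dump(S,open('scene1.pkl','wb'));pickle.dump(T,open('top1.pkl','wb'))
a=cv2.resize(S['image'][235:325,250:410],None,fx=5,fy=5,interpolation=2);cv2.imwrite('pics/s4.png',a[:,:,::-1])
a=cv2.resize(T['image'][185:275,250:380],None,fx=6,fy=6,interpolation=2);cv2.imwrite('pics/t4.png',a[:,:,::-1])
m,b,_=blobs(T['image'],(8,120,90),(25,255,255));print([(list(map(int,q)),c.round(1)) for q,c in b if 250<q[0]<480 and q[1]<360])
E
```

```text
time: 5.75
tool_pos: [0.6446, -0.0544, 0.1834]
ee_rot: [-1.573, -0.004, 0.274]
wrist_force: [0.4, 1.0, -0.5]
width: 0.0003
time: 5.95
tool_pos: [0.6428, -0.0542, 0.1788]
ee_rot: [-1.57, 0.003, 0.274]
wrist_force: [-0.2, 0.2, -0.2]
width: 0.0127
[([304, 156, 21, 22, 386], array([314. , 166.5])), ([354, 161, 3, 11, 25], array([355.2, 166. ])), ([443, 176, 24, 22, 393], array([454.7, 186.2])), ([276, 216, 23, 23, 428], array([286.7, 227.3]))]
```

View pics/s4.png

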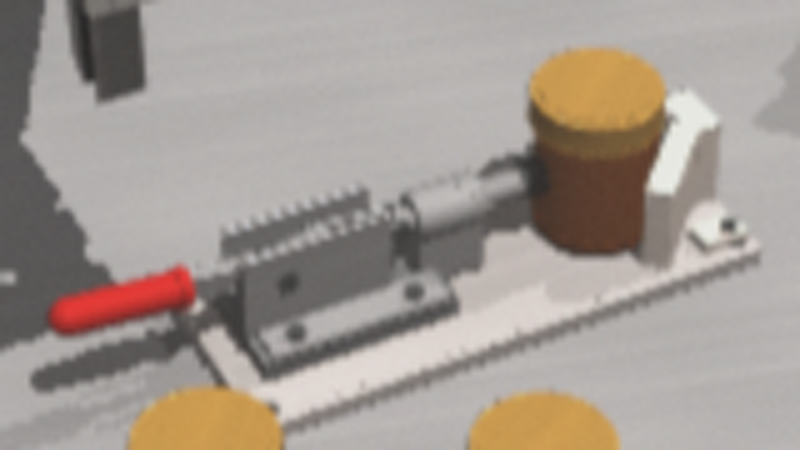

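View pics/t4.png

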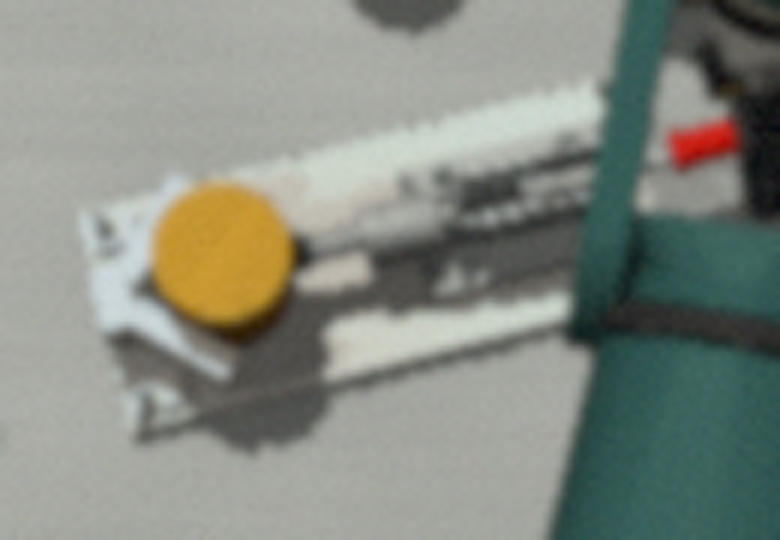

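```bash
python3 - <<'E'
from h import *
T=pickle.load(open('top1.pkl','rb'));S=pickle.load(open('scene1.pkl','rb'))
z=lambda p,k,o:[(p[0]+.5)/k-.5+o[0],(p[1]+.5)/k-.5+o[1]]
a=onz(T,z((224,253),6,(250,185)),.094);b=onz(S,z((597,88),5,(250,235)),.094);print(a,b,tri(T,z((224,253),6,(250,185)),S,z((597,88),5,(250,235))))
th=1.845;O=np.array([.579,.175]);u=np.array([np.cos(th),np.sin(th)])
for ang in(1.45,1.65):
  P=[]
  for r in(.047,.11):
    f=np.radians(80)+ang;x=-.169+r*np.cos(f);P.append([*(O+u*x),.052+r*np.sin(f)])
  print(ang,((proj(S,P)-[250,235]+.5)*5-.5).round(1))
E
```

```text
[0.57955939 0.17405012 0.094     ] [0.57816308 0.17466233 0.094     ] (array([0.57939329, 0.17413973, 0.09498401]), np.float64(0.00031862341760563657))
1.45 [[182.4 275.7]
 [ 52.6 286.9]]
1.65 [[179.9 292.4]
 [ 48.1 326.6]]
```

The lid centre is at (0.579, 0.174), both views agreeing, and the handle matches the closed-stop projection. I'll move over the lid with the gripper open.

```bash
python3 -m handwheel '[{"delta_pos":[0,0,10],"yaw":0},{"delta_pos":[0,0,32],"yaw":0},{"delta_pos":[0,0,62],"yaw":0},{"delta_pos":[0,0,95],"yaw":0},{"delta_pos":[0,0,130],"yaw":0},{"delta_pos":[0,0,165],"yaw":0},{"delta_pos":[0,0,195],"yaw":0},{"delta_pos":[0,0,218],"yaw":0},{"delta_pos":[0,0,232],"yaw":0},{"delta_pos":[0,0,238],"yaw":0},{"delta_pos":[0,0,238],"yaw":0},{"delta_pos":[0,0,238],"yaw":0}]' 0
python3 -m handwheel '[{"delta_pos":[0,10,0],"yaw":0},{"delta_pos":[0,30,0],"yaw":0},{"delta_pos":[0,50,0],"yaw":0},{"delta_pos":[0,65,0],"yaw":0},{"delta_pos":[0,70,0],"yaw":0},{"delta_pos":[0,70,0],"yaw":0}]'
python3 - <<'E'
from bench import robot
from h import *
S=robot.snapshot('scene');T=robot.snapshot('top')
a=cv2.resize(S['image'][195:315,290:450],None,fx=5,fy=5,interpolation=2);cv2.imwrite('pics/s5.png',a[:,:,::-1])
cv2.imwrite('pics/t5.png',cv2.resize(T['image'][140:300,200:400],None,fx=3.5,fy=3.5)[:,:,::-1])
o=robot.get_obs();print(o['tool_pos'],o['width'])
E
```

```text
time: 7.25
tool_pos: [0.5793, 0.174, 0.1803]
ee_rot: [-1.571, 0.0, 0.273]
wrist_force: [-0.1, -0.5, 0.3]
width: 0.0941
time: 7.85
tool_pos: [0.5786, 0.1742, 0.1092]
ee_rot: [-1.571, 0.002, 0.273]
wrist_force: [-0.5, 0.5, 1.3]
width: 0.094
[0.57967699 0.17472112 0.11126187] 0.09408912036141301
```

View pics/s5.png

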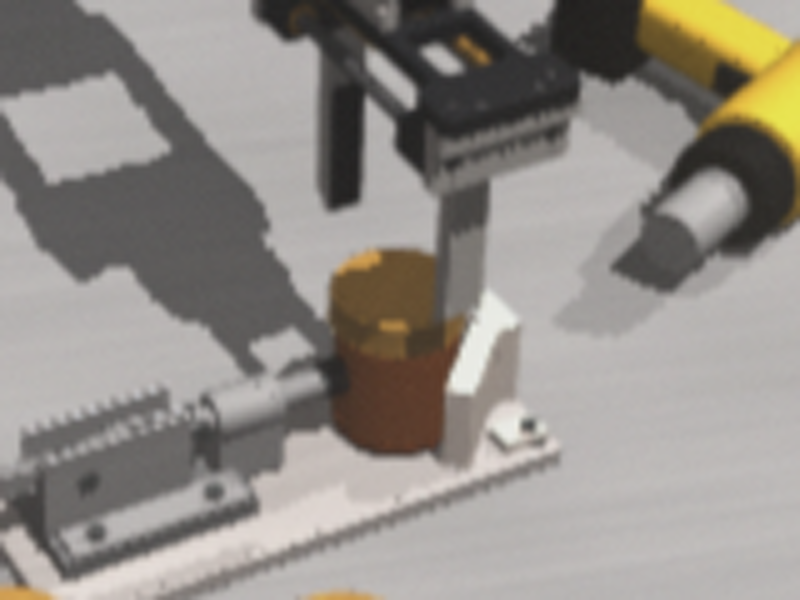

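View pics/t5.png

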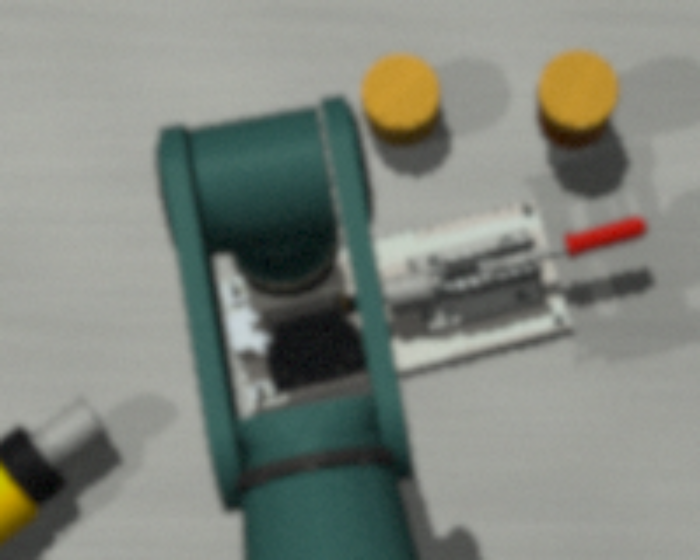

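The fingers straddle the lid symmetrically: left finger tip at (340,205), right at (460,300), lid between them. Descending and gripping.

```bash
python3 -m handwheel '[{"delta_pos":[0,10,0],"yaw":0},{"delta_pos":[0,22,0],"yaw":0},{"delta_pos":[0,30,0],"yaw":0},{"delta_pos":[0,32,0],"yaw":0},{"delta_pos":[0,32,0],"yaw":0}]'
python3 -m handwheel '[{"delta_pos":[0,0,0],"yaw":0},{"delta_pos":[0,0,0],"yaw":0},{"delta_pos":[0,0,0],"yaw":0},{"delta_pos":[0,0,0],"yaw":0},{"delta_pos":[0,0,0],"yaw":0},{"delta_pos":[0,0,0],"yaw":0},{"delta_pos":[0,0,0],"yaw":0},{"delta_pos":[0,0,0],"yaw":0}]' 255
```

```text
time: 8.45
tool_pos: [0.5785, 0.1747, 0.0775]
ee_rot: [-1.571, 0.002, 0.274]
wrist_force: [0.4, -0.9, 0.6]
width: 0.0942
time: 9.25
tool_pos: [0.5793, 0.1748, 0.0788]
ee_rot: [-1.571, -0.001, 0.274]
wrist_force: [1.0, -0.2, 2.3]
width: 0.0638
```

The lid is gripped at 63.8 mm with little side force. Lifting straight up.

```bash
python3 -m handwheel '[{"delta_pos":[0,-4,0],"yaw":0},{"delta_pos":[0,-10,0],"yaw":0},{"delta_pos":[0,-18,0],"yaw":0},{"delta_pos":[0,-28,0],"yaw":0},{"delta_pos":[0,-40,0],"yaw":0},{"delta_pos":[0,-55,0],"yaw":0},{"delta_pos":[0,-70,0],"yaw":0},{"delta_pos":[0,-85,0],"yaw":0},{"delta_pos":[0,-95,0],"yaw":0},{"delta_pos":[0,-101,0],"yaw":0},{"delta_pos":[0,-101,0],"yaw":0}]'
python3 - <<'E'
from bench import robot
from h import *
S=robot.snapshot('scene')
a=cv2.resize(S['image'][165:315,230:430],None,fx=4,fy=4,interpolation=2);cv2.imwrite('pics/s6.png',a[:,:,::-1])
E
```

```text
time: 10.35
tool_pos: [0.5796, 0.1749, 0.1807]
ee_rot: [-1.571, -0.002, 0.274]
wrist_force: [-1.3, -0.2, -0.4]
width: 0.0637
```

View pics/s6.png

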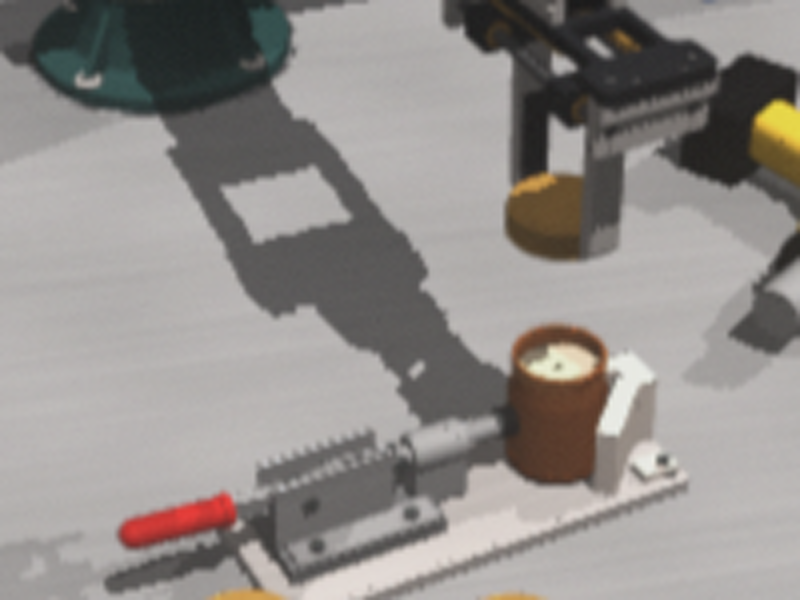

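The lid is held level at (560,215), the jar upright and still clamped. Carrying it to the tray, keeping the same yaw.

```bash
python3 -m handwheel '[{"delta_pos":[-5,0,-9],"yaw":0},{"delta_pos":[-15,0,-26],"yaw":0},{"delta_pos":[-29,0,-50],"yaw":0},{"delta_pos":[-45,0,-78],"yaw":0},{"delta_pos":[-62,0,-107],"yaw":0},{"delta_pos":[-79,0,-136],"yaw":0},{"delta_pos":[-96,0,-165],"yaw":0},{"delta_pos":[-113,0,-194],"yaw":0},{"delta_pos":[-129,0,-222],"yaw":0},{"delta_pos":[-142,0,-244],"yaw":0},{"delta_pos":[-150,0,-257],"yaw":0},{"delta_pos":[-153,0,-262],"yaw":0}]'
python3 -m handwheel '[{"delta_pos":[-5,0,-9],"yaw":0},{"delta_pos":[-15,0,-26],"yaw":0},{"delta_pos":[-29,0,-50],"yaw":0},{"delta_pos":[-45,0,-78],"yaw":0},{"delta_pos":[-62,0,-107],"yaw":0},{"delta_pos":[-79,0,-136],"yaw":0},{"delta_pos":[-94,0,-161],"yaw":0},{"delta_pos":[-104,0,-178],"yaw":0},{"delta_pos":[-110,0,-189],"yaw":0},{"delta_pos":[-112,0,-192],"yaw":0},{"delta_pos":[-112,0,-192],"yaw":0}]'
python3 -m handwheel '[{"delta_pos":[0,10,0],"yaw":0},{"delta_pos":[0,30,0],"yaw":0},{"delta_pos":[0,55,0],"yaw":0},{"delta_pos":[0,80,0],"yaw":0},{"delta_pos":[0,105,0],"yaw":0},{"delta_pos":[0,125,0],"yaw":0},{"delta_pos":[0,135,0],"yaw":0},{"delta_pos":[0,140,0],"yaw":0},{"delta_pos":[0,140,0],"yaw":0}]'
python3 - <<'E'
from bench import robot
from h import *
S=robot.snapshot('scene');T=robot.snapshot('top')
a=cv2.resize(S['image'][190:330,80:240],None,fx=4,fy=4,interpolation=2);cv2.imwrite('pics/s7.png',a[:,:,::-1])
a=cv2.resize(T['image'][200:350,400:560],None,fx=4,fy=4,interpolation=2);cv2.imwrite('pics/t7.png',a[:,:,::-1])
o=robot.get_obs();print(o['tool_pos'],o['width'],o['ee_rot'])
E
```

```text
time: 11.6
tool_pos: [0.5018, -0.1201, 0.1788]
ee_rot: [-1.57, 0.001, 0.272]
wrist_force: [-0.1, -1.4, -0.8]
width: 0.0637
time: 12.7
tool_pos: [0.447, -0.3336, 0.1793]
ee_rot: [-1.57, -0.0, 0.274]
wrist_force: [0.0, 0.3, -0.2]
width: 0.064
time: 13.6
tool_pos: [0.4469, -0.3335, 0.0392]
ee_rot: [-1.57, 0.0, 0.275]
wrist_force: [0.3, 0.3, 0.1]
width: 0.0639
[ 0.44753474 -0.33436584  0.04067497] 0.06359535582628038 [-1.57265502e+00 -1.17428658e-03  2.74302253e-01]
```

View pics/s7.png

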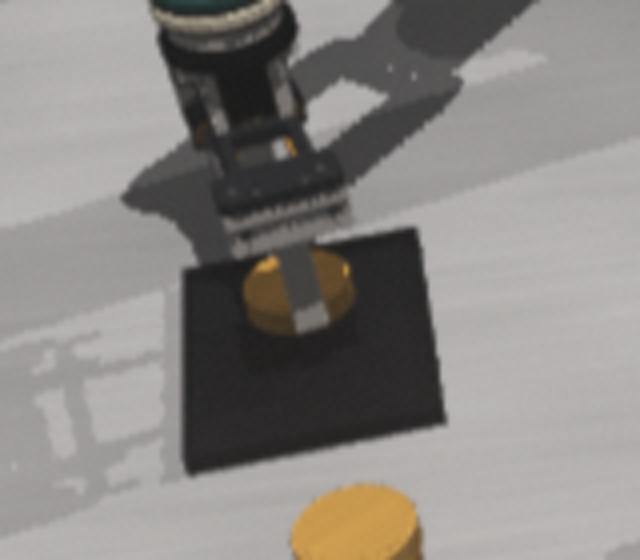

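View pics/t7.png

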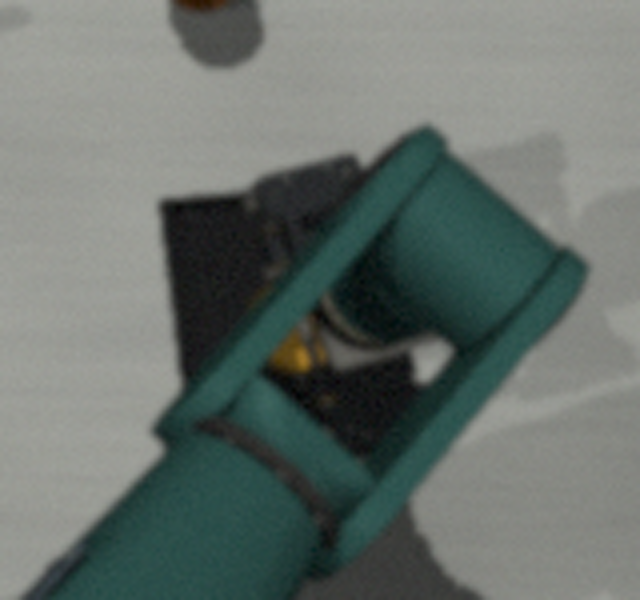

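The lid hangs over the middle of the tray at (300,290). Lowering it gently while watching the force.

```bash
python3 -m handwheel '[{"delta_pos":[0,6,0],"yaw":0},{"delta_pos":[0,14,0],"yaw":0},{"delta_pos":[0,22,0],"yaw":0},{"delta_pos":[0,28,0],"yaw":0},{"delta_pos":[0,31,0],"yaw":0},{"delta_pos":[0,32,0],"yaw":0},{"delta_pos":[0,32,0],"yaw":0},{"delta_pos":[0,32,0],"yaw":0}]'
python3 -m handwheel '[{"delta_pos":[0,1,0],"yaw":0},{"delta_pos":[0,1,0],"yaw":0},{"delta_pos":[0,1,0],"yaw":0}]'
```

```text
time: 14.5
tool_pos: [0.447, -0.3342, 0.0078]
ee_rot: [-1.571, -0.0, 0.274]
wrist_force: [-0.1, 0.1, 0.3]
width: 0.0636
time: 14.8
tool_pos: [0.4469, -0.334, 0.0066]
ee_rot: [-1.571, -0.0, 0.274]
wrist_force: [0.7, 0.4, -0.6]
width: 0.0638
```

```bash
python3 -m handwheel '[{"delta_pos":[0,0.5,0],"yaw":0},{"delta_pos":[0,1,0],"yaw":0},{"delta_pos":[0,1,0],"yaw":0},{"delta_pos":[0,1,0],"yaw":0}]'
```

```text
time: 15.2
tool_pos: [0.4469, -0.3341, 0.0058]
ee_rot: [-1.571, -0.0, 0.274]
wrist_force: [-0.7, 0.3, 2.0]
width: 0.0636
```

Contact is just beginning at about 2 N. Releasing partway, then rising.

```bash
python3 -m handwheel '[{"delta_pos":[0,0,0],"yaw":0},{"delta_pos":[0,0,0],"yaw":0},{"delta_pos":[0,0,0],"yaw":0},{"delta_pos":[0,0,0],"yaw":0},{"delta_pos":[0,0,0],"yaw":0},{"delta_pos":[0,0,0],"yaw":0}]' 10
python3 -m handwheel '[{"delta_pos":[0,-5,0],"yaw":0},{"delta_pos":[0,-15,0],"yaw":0},{"delta_pos":[0,-35,0],"yaw":0},{"delta_pos":[0,-60,0],"yaw":0},{"delta_pos":[0,-90,0],"yaw":0},{"delta_pos":[0,-120,0],"yaw":0},{"delta_pos":[0,-145,0],"yaw":0},{"delta_pos":[0,-160,0],"yaw":0},{"delta_pos":[0,-165,0],"yaw":0}]'
python3 -m handwheel '[{"delta_pos":[-10,0,0],"yaw":0},{"delta_pos":[-30,0,0],"yaw":0},{"delta_pos":[-55,0,0],"yaw":0},{"delta_pos":[-80,0,0],"yaw":0},{"delta_pos":[-100,0,0],"yaw":0},{"delta_pos":[-110,0,0],"yaw":0},{"delta_pos":[-110,0,0],"yaw":0}]'
python3 - <<'E'
from bench import robot
from h import *
S=robot.snapshot('scene');T=robot.snapshot('top')
cv2.imwrite('pics/s8.png',cv2.resize(S['image'][180:380,100:440],None,fx=2.3,fy=2.3,interpolation=2)[:,:,::-1])
cv2.imwrite('pics/t8.png',cv2.resize(T['image'][130:370,240:560],None,fx=2.4,fy=2.4,interpolation=2)[:,:,::-1])
o=robot.get_obs();print(o['time'],o['tool_pos'],o['width'],o['wrist_force'])
E
```

```text
time: 15.8
tool_pos: [0.4468, -0.334, 0.0054]
ee_rot: [-1.571, 0.0, 0.274]
wrist_force: [0.5, -0.3, -0.2]
width: 0.0907
time: 16.7
tool_pos: [0.4476, -0.3347, 0.1733]
ee_rot: [-1.575, -0.002, 0.274]
wrist_force: [-0.1, 0.2, 0.7]
width: 0.0901
time: 17.4
tool_pos: [0.3394, -0.3636, 0.1692]
ee_rot: [-1.569, 0.001, 0.272]
wrist_force: [0.1, -0.1, 0.2]
width: 0.0904
17.5 [ 0.34092267 -0.36343725  0.16978357] 0.09028290220973216 [ 0.01116225  0.54691491 -0.68777002]
```

View pics/s8.png

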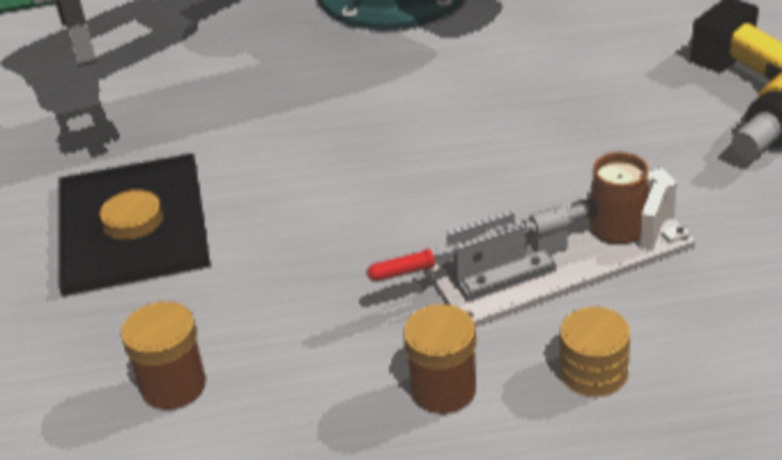

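View pics/t8.png

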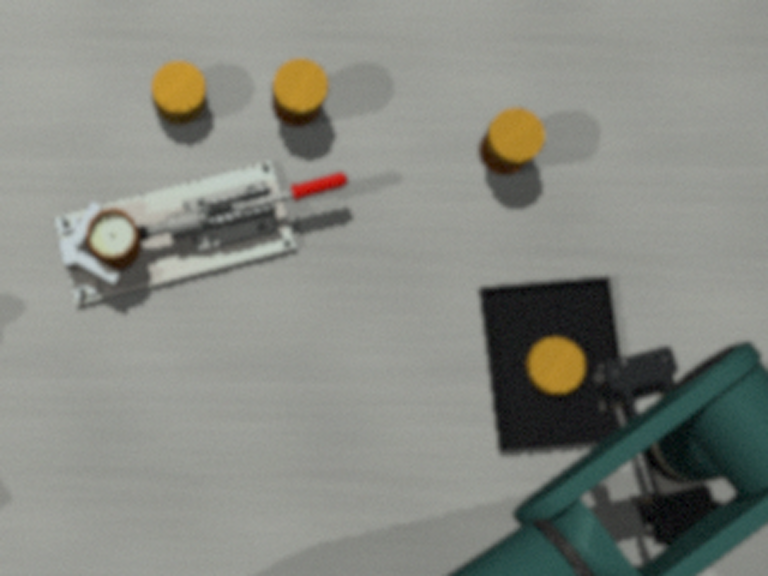

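The lid lies flat near the middle of the tray, top up: (131,213) in the scene view, (556,365) in the top view. The clamp is shut on the upright jar, the bystanders haven't moved and the arm is clear. Handing in.

```bash
python3 -c "
from bench import robot
print(robot.close_job())"
```

```text
the job is handed in; nothing more can be done
None
```

I pushed the toggle handle over with the closed fingers until it snapped shut. Then I gripped the lid across its sides (63.8 mm measured), lifted it straight off and set it down in the middle of the tray. The job was handed in at about 17.5 s, and no verdict was reported.

In the last pictures:
- **Clamp:** the handle is lying back; right after the snap I compared it with the projected closed-stop position and it matched to about 1–2 pixels.
- **Jar:** it stands upright in the V with the rubber tip against it.
- **Lid:** it lies flat and top side up near the tray centre.
- **Bystanders:** the candles and lid stack stand where they were. Only part of the heat gun was in these pictures, but the arm never went near it.
- **Arm:** it is clear of everything, with the wrist force near zero.

None of the checks failed or disagreed beyond the camera calibration, about 2–3 mm. I couldn't measure the clamp force directly; that it holds is judged from the handle and the tip's position.

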